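Click the coffee spout down to the cup

TASK

Get the coffee machine ready for the cup that stands under its spout: push the spout down its guide with the fingertips until it clicks into the lowest of its three click positions at which the nozzles are still above the rim of that cup. Leave it sitting in that click, never let the nozzles go below the rim, and leave the cups and everything else on the counter where they stand, unlifted.

Things in the scene. Friction and masses are not known exactly. Their poses are not given: they have to be found in the camera images.
- machine: Fixed silver and black coffee machine, 240 mm wide, 345 high. Origin at counter height under the middle of its front plate; -x points out of the front, z up. Housing: x 0 to 320 mm. Drip tray: x -150 to 0, y +-116, its grid 50 mm above the counter. A steam wand hangs at x -36, y +98, from 227 to 98 mm height; a knob stands 18 mm out of the front at y -85, height 275.
- spout_top (a point): Centre of the flat top of the spout, the place to push on. The spout is a silver block, 88 mm wide (too wide to pinch), 60 mm high, reaching from 16 to 104 mm out from the front plate, on a vertical guide. Its top is 278 mm above the counter when the joint reads 0 and goes straight down with the joint.
- spout_outlet (a point): Midway between the lower ends of the spout's two nozzles (15 mm thick, 32 mm apart): 78 mm below the spout's top, and 150 mm above the drip tray grid (200 mm above the counter) when the joint reads 0.
- spout (a joint): How far the spout is down its guide, m: 0 at the top, 0.088 at the lower stop; starts at 0 to 0.018. Clicks at 0.030, 0.054, 0.078. Between them it takes about 3 N to push down and stays where left. Some 4 mm before a click it pulls itself in and the push drops to nothing; pushing it out of a click takes about 13 N. Left within 2 mm of a click, it settles into it.
- cup_tall: Tall mug, 108 mm high, 78 mm across the rim, with a handle on its +y side. With it the nozzles clear the rim by 12 mm in the first click. Terracotta, like the other two. Origin in the centre of its underside, z up. At the start it stands under the spout on the drip tray or on the cup warmer.
- cup_mid: Wide mug, 84 mm high, 84 mm across the rim, with a handle on its +y side. With it the nozzles clear the rim by 12 mm in the second click. Terracotta, like the other two. Origin in the centre of its underside, z up. At the start it stands under the spout on the drip tray or on the cup warmer.
- cup_small: Espresso cup without handle, 60 mm high, 62 mm across the rim. With it the nozzles clear the rim by 12 mm in the third click. Terracotta, like the other two. Origin in the centre of its underside, z up. At the start it stands under the spout on the drip tray or on the cup warmer.
- warmer: Cup warmer, fixed, a low black box with a steel top, 240 x 150 mm, 50 mm high, on which the other two cups stand. Origin under its centre.
- milk_jug: Steel milk jug with a handle, 72 mm across, 100 mm high, in front of the drip tray; leave it. Origin under its centre.
- sugar_jar: Glass sugar jar, 62 mm across, 85 mm high, in front of the drip tray; leave it. Origin under its centre.
- saucer: Saucer, 120 mm across, 18 mm high; leave it. Origin under its centre.
- spoon: Spoon, 140 mm long, lying on the counter; leave it. Origin on its underside, x along it.
There are look-alikes about, which are no part of the job. What is shaped like the cup_tall but blue or red is not meant.

How it is judged:
By the outcome, as a careful person would: the job done as asked, in the order asked, and still so for the second after the job is handed in, with the robot touching nothing.
It also fails if it takes over 51 s, if anything falls off the work surface, if the arm or the gripper's body presses on something with over 40 N, if the wrist force passes 120 N, or if a joint passes its speed limit or range.

ROBOT

A 6-joint arm with a two-finger parallel gripper is mounted at the origin on the work surface. World frame = base frame: x ahead of the robot, y to its left, z up, the work surface at z = 0. Lengths are in m, angles in degrees, forces in N, time in s.
With the tool pointing down it reaches from about 0.325 to 0.85 m from the base axis. Payload 15.5 kg.
Tool frame: the origin (TCP) lies midway between the tips of the shut fingers; the grasp point (between the pads) lies 19 mm behind it; z points along the fingers, y is the line along which they close (so a half turn about z gives the same grasp; the last joint's range is limited). The gripper opens to 91 mm and grips with 3 to 60 N. Pads are 32 mm wide; open, the fingers measure 118 mm over their backs; the gripper's body (76 mm by 178 mm) begins 60 mm behind the grasp point.
Start: joints at [61.564, 28.281, 77.091, -0, 74.628, -5.472], TCP at [0.244, 0.575, 0.214] pointing down, gripper open.
Joint ranges: [-166.48, 166.48], [-47.26, 123.95], [12.59, 153.08], [-70.14, 250.14], [6.76, 159.57], [-176.63, 176.63]. Speed limits (degrees/s): [108.29, 108.29, 147.25, 172.46, 172.46, 172.46].

INTERFACE

Orientations are given as a 3x3 rotation matrix whose columns are the frame's x, y, z axes.
In Python, from bench import ctrl gives the robot as it stands. The module is installed in compiled form; this text tells all that it offers. Calls block until the motion is done:
- ctrl.goto(position, orientation): joint-space move of the TCP to a pose.
- ctrl.move_l(position, vel=0.15, ori=None, contact_N=None): straight line of the TCP; ori=None keeps the orientation; vel is the mean speed in m/s. With contact_N (N) it stops when the force on the tool has changed by that much, and returns True; else False.
- ctrl.movej(angles): joint-space move.
- ctrl.command_gripper(opening): opening from 0.0 (shut) to 1.0 (fully open); the grip force is fixed at half the most; returns when the fingers have stopped.
- ctrl.sleep(seconds).
- ctrl.ik(position, orientation): joint angles nearest the present ones, or None.
- ctrl.read_camera(name): name is "scene" or "side" or "wrist"; returns the picture (400x640x3 uint8, blue, green, red); there is no depth.
- ctrl.camera_params(name): a dict with "fx", "fy", "cx", "cy" (pixels), "pose" (4x4, takes a point from camera to world coordinates); the wrist camera has in their place "T_tool_cam" (4x4, takes a point from camera to tool coordinates, whose origin is the TCP and whose axes are the flange's). Camera axes: x right, y up, looking along -z (the intrinsics and any distortion apply to the point x, -y, -z); pixel columns grow to the right and rows downward; lengths in m; the calibration is good to about 2 mm. A picture is of the moment at which its call begins: read the wrist's pose just before it. camera_params takes no time and is no camera call.
A pose or a line that the arm cannot do raises ctrl.MotionError and nothing moves.
- ctrl.sign_off(): hands the job in; it is judged then, once.
Readings, each from a call of its own:
- ctrl.current_t(): time.
- ctrl.current_q(): joint angles.
- ctrl.current_dq(): joint speeds.
- ctrl.current_effort(): joint torques, N m.
- ctrl.current_tool_pos(): TCP position.
- ctrl.current_eef_rot(): TCP orientation.
- ctrl.current_contact_force(): force on the tool from outside, world axes, zero at the start.
- ctrl.current_wrist_torque(): the same for the moment, N m.
- ctrl.current_grip_width(): opening from 0.0 (shut) to 1.0 (fully open).
- ctrl.current_grasp_force(): force on a finger pad.
Only numpy, scipy, OpenCV 4.12 (cv2) and the standard library are available. Lean on these libraries where they do the work, as an engineer would, in place of code of your own. Each camera call takes 0.05 s, during which the arm holds its last target. There are 200 camera calls.

## Working session

There is one attempt and no reset: what is moved stays moved. The work goes in short steps, each a Python script; the robot and the scene stay as the last script left them, time stands still between calls to the robot, and variables do not carry over. Pictures are saved under pics/ and viewed, at most 10 in all, crops included, and the job is handed in when it is done.

```bash
mkdir -p pics
python3 - <<'E'
from bench import ctrl
import cv2,numpy as np
np.set_printoptions(precision=4,suppress=True)
for n in("scene","side"):
    cv2.imwrite(f"pics/{n}0.png",ctrl.read_camera(n)); p=ctrl.camera_params(n); print(n,p)
print(ctrl.camera_params("wrist"),ctrl.current_t())
E
```

```text
scene {'fx': 516.2832379508532, 'fy': 516.2832379508532, 'cx': 315.89029343761445, 'cy': 200.80299812674548, 'pose': array([[ 0.6824, -0.4155,  0.6013,  1.5551],
       [ 0.7309,  0.3865, -0.5624, -0.8642],
       [ 0.0013,  0.8234,  0.5675,  1.1226],
       [ 0.    ,  0.    ,  0.    ,  1.    ]])}
side {'fx': 465.7555024937967, 'fy': 465.7555024937967, 'cx': 315.67451608947835, 'cy': 196.87999407075404, 'pose': array([[ 0.9997,  0.0084,  0.0217,  0.5549],
       [ 0.0103,  0.6747, -0.738 , -0.8822],
       [-0.0209,  0.738 ,  0.6744,  1.0662],
       [ 0.    ,  0.    ,  0.    ,  1.    ]])}
{'fx': 292.7049431616068, 'fy': 292.7049431616068, 'cx': 317.2708837210039, 'cy': 198.68508846362596, 'T_tool_cam': array([[-0.0001,  0.9696,  0.2446,  0.0699],
       [ 1.    ,  0.0001, -0.0002, -0.0006],
       [-0.0002,  0.2446, -0.9696, -0.171 ],
       [ 0.    ,  0.    ,  0.    ,  1.    ]])} 0.1
```

View pics/scene0.png

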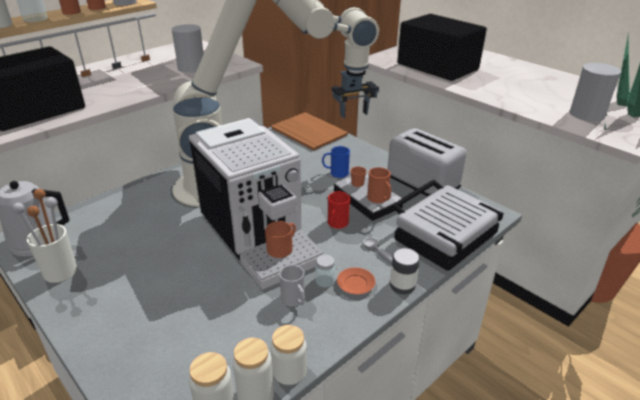

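View pics/side0.png

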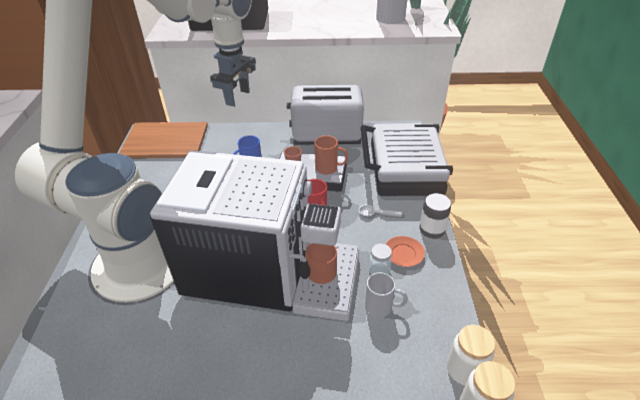

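The scene view shows the machine at (250,190), its front facing roughly world +x. There is a terracotta cup under the spout at (279,240), and two more on the warmer at (358,176) and (379,185). The red (338,210) and blue (340,162) mugs are look-alikes. I'll enlarge to confirm which cup is under the spout and to pick out the machine corners.

Run:
```python
import cv2,numpy as np
a=cv2.imread("pics/scene0.png")[115:290,185:405]; b=cv2.imread("pics/side0.png")[130:325,145:365]
f=lambda i,w:cv2.resize(i,None,fx=w/i.shape[1],fy=w/i.shape[1],interpolation=cv2.INTER_CUBIC)
cv2.imwrite("pics/c1.png",f(a,748)); cv2.imwrite("pics/c2.png",f(b,660))
```

```text
(no output)
```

View pics/c1.png

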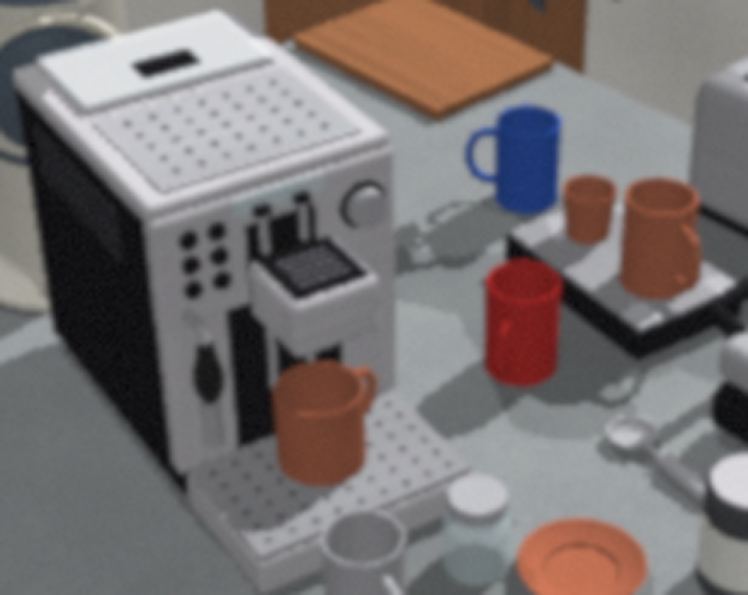

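View pics/c2.png

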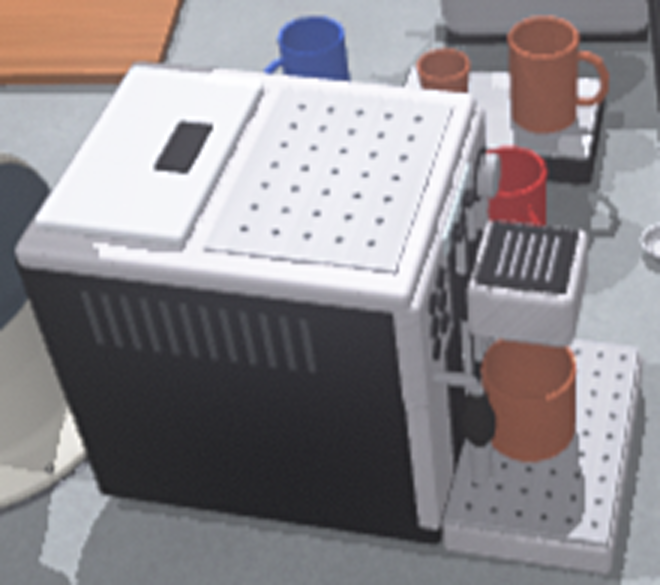

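Cups named: under the spout (c1 320,420) is a wide, low mug with a handle. On the warmer are the handleless small cup (588,208) and the slim tall mug with a handle (660,238). So the cup under the spout is cup_mid, and the target is the second click, 0.054. Next I triangulate the front top corners and the centre of the spout top.

```bash
cat > h.py <<'E'
from bench import ctrl
import cv2,numpy as np
np.set_printoptions(precision=4,suppress=True)
def ray(n,u,v):
    p=ctrl.camera_params(n); P=p["pose"]
    d=P[:3,:3]@np.array([(u-p["cx"])/p["fx"],-(v-p["cy"])/p["fy"],-1]); return P[:3,3],d/np.linalg.norm(d)
def tri(a,b):
    A=0;B=0
    for o,d in(a,b):
        M=np.eye(3)-np.outer(d,d);A=A+M;B=B+M@o
    return np.linalg.solve(A,B)
def plane(n,u,v,z):
    o,d=ray(n,u,v); return o+d*(z-o[2])/d[2]
c1=lambda u,v:("scene",185+u/3.4,115+v/3.4)
c2=lambda u,v:("side",145+u/3,130+v/3)
E
python3 - <<'E'
from h import *
for nm,a,b,z in(("near",c1(150,215),c2(410,304),.345),("far",c1(392,146),c2(481,100),.345),("spout",c1(313,268),c2(531,260),.269),("trayL",c1(262,585),c2(610,570),0.0),("trayR",c1(470,468),c2(638,348),.05)):
    print(nm,tri(ray(*a),ray(*b)),plane(*a,z),plane(*b,z))
E
```

```text
near [ 0.458  -0.1828  0.3273] [ 0.4814 -0.1967  0.345 ] [ 0.4604 -0.2008  0.345 ]
far [0.5034 0.054  0.3245] [0.5325 0.0275 0.345 ] [0.5046 0.0313 0.345 ]
spout [ 0.5453 -0.0785  0.2681] [ 0.5453 -0.0778  0.269 ] [ 0.5453 -0.0812  0.269 ]
trayL [ 0.6105 -0.2052  0.0171] [ 0.5951 -0.193   0.    ] [ 0.6114 -0.1962  0.    ]
trayR [0.6461 0.0188 0.0481] [0.6479 0.0167 0.05  ] [0.6459 0.0176 0.05  ]
```

```bash
cat >> h.py <<'E'
out=np.array([.98,-.19,0]);out/=np.linalg.norm(out)
zt=np.array([0,0,-1.]); R=np.c_[out,np.cross(zt,out),zt]
S=np.array([.546,-.079,0])+.008*out
E
python3 - <<'E'
from h import *
p=ctrl.current_tool_pos(); print(ctrl.current_eef_rot())
for z in(.42,.3,.22): print(ctrl.ik(S+[0,0,z],R))
ctrl.command_gripper(0.0)
ctrl.move_l(np.array(p)+[0,0,.2],vel=.2)
ctrl.goto(S+[0,0,.42],R)
print(ctrl.current_t(),ctrl.current_tool_pos(),ctrl.current_q(),ctrl.current_contact_force(),ctrl.current_grip_width())
a=ctrl.read_camera("side")[60:290,150:400]; b=ctrl.read_camera("wrist")
cv2.imwrite("pics/m1.png",np.hstack([cv2.resize(a,(400,368)),cv2.resize(b,(400,250),interpolation=cv2.INTER_AREA) if 0 else cv2.copyMakeBorder(cv2.resize(b,(400,250)),0,118,0,0,0)]))
E
```

```text
[[-0.9207  0.3902 -0.0005]
 [ 0.3902  0.9207 -0.001 ]
 [ 0.0001 -0.0011 -1.    ]]
[-14.3851  15.432   65.9865  -0.      98.5815  86.5872]
[-14.3851  18.7375  79.0829  -0.      82.1796  86.5872]
[-14.3851  22.6666  85.9848  -0.      71.3486  86.5872]
5.1833 [ 0.554  -0.0799  0.42  ] [-14.3222  15.433   65.9841   0.0097  98.5808  86.5668] [-0.1414  0.5473 -0.4214] 0.0024370321469878173
```

View pics/m1.png

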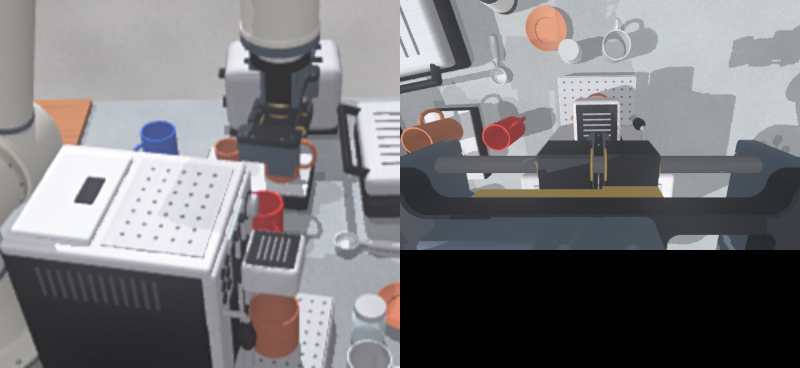

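The wrist view shows the shut fingers (598,150) in line with the spout top (597,120), and the spout parallel to the tool. I'll descend until contact.

Run:
```python
from h import *
ctrl.move_l(S+[0,0,.290],vel=.1); ctrl.sleep(.3)
f0=np.array(ctrl.current_contact_force());print(f0,ctrl.current_tool_pos())
r=ctrl.move_l(S+[0,0,.258],vel=.015,contact_N=1.5)
p=ctrl.current_tool_pos();print(r,p,np.array(ctrl.current_contact_force())-f0,ctrl.current_t())
```

```text
[-1.2735  0.1301  0.3163] [ 0.5539 -0.0805  0.2902]
True [ 0.5536 -0.0805  0.2684] [ 0.8526 -0.714   0.43  ] 8.375
```

Run:
```python
from h import *
z=.268
while z>.2325:
    z-=.0015; ctrl.move_l(S+[0,0,z],vel=.012)
    f=ctrl.current_contact_force(); print(round(z,4),round(ctrl.current_tool_pos()[2],4),f)
    if np.linalg.norm(f)>35: break
print(ctrl.current_t())
```

```text
0.2665 0.2664 [ 0.0569 -0.2983  0.0742]
0.265 0.2649 [ 0.1533 -0.0035  0.041 ]
0.2635 0.2634 [ 0.225  -0.7679 -0.1555]
0.262 0.2619 [ 0.0319  0.2847 -0.3674]
0.2605 0.2603 [0.2501 0.1528 0.4334]
0.259 0.2588 [-0.0915  0.1884 -0.4398]
0.2575 0.2573 [ 0.4662  0.0369 -0.2335]
0.256 0.2558 [1.0182 0.6273 0.1837]
0.2545 0.2544 [-0.402   0.1395 -0.2162]
0.253 0.2529 [-0.5762  0.3864 -0.258 ]
0.2515 0.2514 [0.1025 0.1541 0.1008]
0.25 0.2499 [-0.3514  0.3575  0.0191]
0.2485 0.2484 [0.9848 0.1716 0.5524]
0.247 0.2474 [-2.0527  0.1965  6.2162]
0.2455 0.246 [-2.1845  0.4568  6.9188]
0.244 0.2444 [-0.8925 -0.0954  5.8598]
0.2425 0.2426 [0.1546 0.4886 4.3683]
0.241 0.2409 [ 0.5135 -0.2756  1.0994]
0.2395 0.2393 [0.1732 0.8142 0.0728]
0.238 0.2378 [-0.2207  0.557   0.1412]
0.2365 0.2363 [ 0.1008 -0.0605  0.3152]
0.235 0.2349 [ 0.3438 -0.4733 -0.018 ]
0.2335 0.2334 [-0.3157  0.3824  0.648 ]
0.232 0.2318 [-0.8599  0.3365  0.3089]
15.025
```

The force profile (6–7 N around z=0.247, then free) matches leaving click 1 at joint 0.030. I'll push on into click 2 (top at z=0.224).

Run:
```python
from h import *
z=.232
while z>.2253:
    z-=.0014; ctrl.move_l(S+[0,0,z],vel=.012)
    print(round(z,4),round(ctrl.current_tool_pos()[2],4),ctrl.current_contact_force())
ctrl.sleep(.5)
cv2.imwrite("pics/t0.png",ctrl.read_camera("side"))
ctrl.move_l(S+[0,0,.30],vel=.05)
ctrl.sleep(.3); ctrl.move_l(S+[0,0,.42],vel=.15); 
a=ctrl.read_camera("side"); b=ctrl.read_camera("scene")
cv2.imwrite("pics/s2.png",a);cv2.imwrite("pics/sc2.png",b)
f=lambda i:cv2.resize(i,(400,360),interpolation=cv2.INTER_CUBIC)
cv2.imwrite("pics/m2.png",np.hstack([f(a[180:315,265:415]),f(b[160:295,210:360])]))
print(ctrl.current_t())
```

```text
0.2306 0.2305 [ 0.2716  0.1585 -0.6466]
0.2292 0.2291 [0.5127 0.6359 0.2528]
0.2278 0.2277 [-0.675   0.1034 -0.1802]
0.2264 0.2263 [ 0.4529 -0.4475  0.4276]
0.225 0.2249 [-0.7736 -0.3026 -0.3268]
19.9083
```

View pics/m2.png

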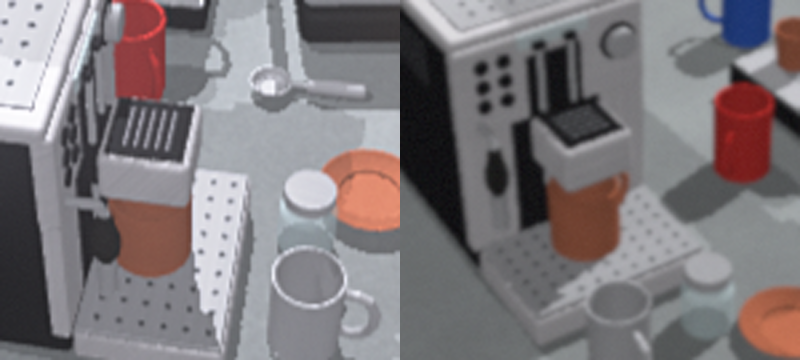

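Both views show the spout lowered. Panel centre is at side crop (152,129) and scene crop (583,123), and the cup is still in place. Now a height check.

Run:
```python
from h import *
a=("scene",210+183/2.667,160+123/2.667);b=("side",265+152/2.667,180+129/2.667)
print(tri(ray(*a),ray(*b)))
# image-shift check by template: vertical shift of the spout panel -> drop
for n,x,y,w,h in(("side",304,206,36,21),("scene",262,185,34,19)):
    A=cv2.imread(f"pics/{n}0.png");B=cv2.imread(f"pics/{'s2' if n=='side' else 'sc2'}.png")
    m=cv2.matchTemplate(B[y-5:y+h+30,x-8:x+w+8],A[y:y+h,x:x+w],cv2.TM_CCOEFF_NORMED)
    _,s,_,l=cv2.minMaxLoc(m);print(n,s,l[0]-8,l[1]-5)
    p=ctrl.camera_params(n);Pi=np.linalg.inv(p["pose"])
    pr=lambda z:(lambda c:np.array([p["cx"]-p["fx"]*c[0]/c[2],p["cy"]+p["fy"]*c[1]/c[2]]))((Pi@[.546,-.079,z,1])[:3])
    print([(d,pr(.2684-d)-pr(.2684)) for d in(.0204,.0404,.0444,.0484)])
print(ctrl.current_t())
```

```text
[ 0.5447 -0.0742  0.2216]
side 0.9016772508621216 0 13
[(0.0204, array([0.094 , 5.8933])), (0.0404, array([ 0.1839, 11.5351])), (0.0444, array([ 0.2017, 12.6477])), (0.0484, array([ 0.2193, 13.7552]))]
scene 0.9736056923866272 1 12
[(0.0204, array([0.2836, 5.6629])), (0.0404, array([ 0.5576, 11.133 ])), (0.0444, array([ 0.6119, 12.2175])), (0.0484, array([ 0.666 , 13.2988]))]
19.9083
```

The drop (13 and 12 px) matches 0.044 m, i.e. joint 0.054. One gentle touch, limited to 4 N (well under the 13 N breakout), will confirm it's seated. Then retract and hand in.

Run:
```python
from h import *
ctrl.move_l(S+[0,0,.23],vel=.12); ctrl.sleep(.2)
r=ctrl.move_l(S+[0,0,.2227],vel=.01,contact_N=4)
print(r,ctrl.current_tool_pos()[2],ctrl.current_contact_force())
ctrl.move_l(S+[0,0,.30],vel=.08); ctrl.sleep(.5)
if r: print(ctrl.current_t(),ctrl.sign_off())
```

```text
True 0.22405177886973676 [ 0.2988 -0.445   3.5459]
the job is handed in; nothing more can be done
24.025 None
```

The cup under the spout is the mid cup, so I pushed the spout into its second click (0.054 m). A light touch of about 4 N afterwards met firm resistance at 224 mm, the height expected for that click. The cup is still in place, and I handed the job in at 24.0 s with the arm clear of everything.

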